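Show the waisted test bar to the inspection camera

ROBOT

A 6-joint arm with a two-finger parallel gripper is mounted at the origin on the work surface. World frame = base frame: x ahead of the robot, y to its left, z up, the work surface at z = 0. Lengths are in m, angles in rad, forces in N, time in s.
With the tool pointing down it reaches from about 0.3 to 0.875 m from the base axis. Payload 6.4 kg.
Tool frame: the origin (TCP) lies midway between the tips of the shut fingers; the grasp point (between the pads) lies 19 mm behind it (ctrl.pinch_z is the distance from the TCP to the grasp point, in m); z points along the fingers, y is the line along which they close (so a half turn about z gives the same grasp; the last joint's range is limited). The gripper opens to 85 mm and grips with 20 to 120 N. Pads are 22 mm wide; open, the fingers measure 114 mm over their backs; the gripper's body (76 mm by 85 mm) begins 54 mm behind the grasp point. The pads swing forward as they close: fully open they stand 13 mm farther back than shut.
Start: joints at [-1.327, 0.181, 1.607, -0, 1.354, -0.206], TCP at [0.25, -0.518, 0.231] pointing down, gripper open.
Joint ranges: [-2.99, 2.99], [-0.89, 2.07], [0.3, 2.58], [-1.14, 4.28], [0, 2.63], [-3.12, 3.12]. Speed limits (rad/s): [2.57, 2.57, 3.01, 3.14, 3.14, 3.14].

INTERFACE

Orientations are given as a unit quaternion [w, x, y, z].
In Python, from bench import ctrl gives the robot as it stands.
- The arm moves only by the tool apply_moves, never from a script. Its argument "moves" is a list of rows, each an object with "jaw": the opening, from 0 (shut) to 1 (fully open); "offset": the shift along the tool's x, y, z in mm, a list of three; "rot": the turn, a rotation vector about the tool's x, y, z in degrees, a list of three. In form: [{"jaw": jaw, "offset": [dx, dy, dz], "rot": [ax, ay, az]}, ...]. A call has exactly 5 rows; each row shifts and turns the commanded pose from where the row before left it, along the tool's axes as they then stand; what a row does not reach is not made up. A row lasts 1/8 s, in which the tool goes at most 62.5 mm and 10.7 degrees, less where a joint would pass 70% of its speed; a pose out of reach is approached as far as the arm can. A call is refused whole if a number of a shift passes 62.5 or a number of a turn 10.7, either way. A call with a gripper value outside its range is refused whole. The fingers move at their own pace and stop on an object; the grip force is fixed at half the most. Time passes only in rows, so rows that do not move let the fingers close, or fill a call up. It gives the time, the measured TCP pose, the force, the opening and the grip force at its end, in the units of the state.
- ctrl.get_obs(): the state, without advancing time (a new reading comes with each control period).
- ctrl.camera(name): name is "side" or "top"; returns (picture, depth): 400x640x3 uint8, red, green, blue; 400x640 float32, m along the optical axis (not along the pixel's ray), 0 where there is no reading.
- ctrl.camera_params(name): a dict with "K" (3x3 intrinsics, pixels), "dist" ([k1, k2, p1, p2, k3] as OpenCV has them; the pictures are not rectified), "cam_to_world" (4x4, takes a point from camera to world coordinates). Camera axes: x right, y down, z forward; pixel columns grow to the right and rows downward; lengths in m; the calibration is good to about 2 mm. A picture is of the moment at which its call begins. camera_params takes no time and is no camera call.
- ctrl.hand_in(): hands the job in; it is judged then, once.
Trained networks look in the newest picture that a camera, given by its name, has taken for a name from the list of things; names that differ only in an ending like _2 or _b are one class to them, and where a whole thing is asked for, a point or a joint stands for the part that bears it (a point fixed in the world has none). Each returns a list of dicts, best first, with "score" (0 to 1); they miss things now and then, are a little off and sometimes report something else, mostly with a low value. They report only what shows in the picture. A call takes as long as a camera call. They do not tell look-alikes from the thing itself.
- ctrl.outline_of(camera, target): "region" (400x640 bool, what is visible of it) and "position" ([column, row] in pixels, amid what is visible of it).
The state is a dict: "time_s": time; "q": joint angles; "dq": joint speeds; "joint_efforts": joint torques, N m; "eef_pos": TCP position; "eef_rot": TCP orientation; "wrist_force": force on the tool from outside, world axes, zero at the start; "torque": the same for the moment, N m; "opening": opening from 0.0 (shut) to 1.0 (fully open); "grasp_force": force on a finger pad.
Only numpy, scipy, OpenCV 4.12 (cv2) and the standard library are available. Lean on these libraries where they do the work, as an engineer would, in place of code of your own. Each camera call takes 0.05 s, during which the arm holds its last target. There are 200 camera calls.

TASK

Slide the black backing plate along the bench, without lifting it, until it lies inside the four corner marks in front of the inspection camera, lengthwise with the marked rectangle. Then take the waisted bar from the rack by its top end and hold it still in the air before the camera: mid-waist on the lens axis 120 mm from the lens, clear of the fingers, a broad face square to the lens, its length upright in the camera's picture. Finish while holding it there, with the other three bars left standing in the rack, the beaker not knocked over and the camera and stand not bumped.

Things in the scene. Friction and masses are not known exactly. Their poses are not given: they have to be found in the camera images.
- plate_center (a point): Centre (half-way up, 8 mm above the bench as it lies) of the loose black backing plate, a flat plain slab 50 mm (x) by 130 mm (y) by 16 mm thick, about 0.3 kg, lying flat on the bench to the robot's left. It can be gripped across its 50 mm width with the fingertips just above the bench, and slid. z axis up.
- mark_center (a point): Centre, on the bench, of the rectangle given by four thin flat black L-shaped corner marks (no obstacle), 74 mm along x by 154 mm along y inside; the plate's 130 mm length belongs along this y. x points level towards the camera stand. It lies 143 mm on the robot's side of the bench point under the viewing point, and moves and turns with the stand.
- view_point (a point): Viewing point, in empty air 120 mm above the bench and 120 mm from the lens on the lens axis. x lies along the lens axis towards the lens, 40 degrees above level; y is level; z is up in the camera's picture, leaning 40 degrees from vertical away from the camera. The bar's middle belongs here, its thickness (bar x) along this x and its length (bar z) along this z.
- lens (a point): Centre of the front of the inspection camera's lens (black tube 38 mm across, 30 mm long, on a white 52 mm cube-like head), same axes as the viewing point; the lens looks along -x of this frame, downwards by 40 degrees and roughly towards the robot.
- stand: The fixed inspection camera stand, with the camera on it: dark base plate 110 by 140 mm, steel column 276 mm tall standing 215 mm from the origin along x. The origin is the bench point under the viewing point; x points level from there to the column, z up.
- waisted_mid (a point): Middle of the loose waisted (dog-bone) steel bar: 120 mm long (z, up), 8 mm thick (x), heads 28 mm wide (y) and 32 mm long, waist between them 9 mm wide, 56 mm long; 0.14 kg. Stands in a rack slot 24 mm deep, foot 6 mm, middle 66 mm and top 126 mm above the bench. Can be gripped across the 8 mm at the top head, 46 to 50 mm above the middle, and lifted straight up.
- plain_mid (a point): Middle of the plain straight steel bar, 120 by 28 by 8 mm, same axes, standing in another slot of the same rack.
- notched_mid (a point): Middle of the straight steel bar with one small square notch in one edge only, 120 by 28 by 8 mm, same axes, standing in another slot.
- holed_mid (a point): Middle of the straight steel bar with a round 10 mm hole at its middle, 120 by 28 by 8 mm, same axes, standing in another slot.
- rack: The fixed white specimen rack on the robot's right, 60 mm (x) by 186 mm (y) by 30 mm high, origin at the centre of its underside. Its four slots lie in a row along y at -69, -23, 23 and 69 mm; the bars stand in them with their thickness along x and width along y, in any order.
- beaker_mid (a point): Middle (half-way up) of an empty glass beaker, 64 mm across and 85 mm high, standing on the bench beyond and to the left of the marks.
Things that resemble listed ones, but are neither listed nor needed, are in the scene too. What is shaped like the part that bears waisted_mid but yellow is not meant. Of the things that look like the part that bears plate_center, take the one that is nearest to the robot's base at the start.

How it is judged:
By the outcome, as a careful person would: the job done as asked, in the order asked, and still so for the second after the job is handed in, while the arm keeps its last pose, push and grip.
It also fails if it takes over 58 s, if anything falls off the work surface, if the arm or the gripper's body presses on something with over 40 N, if the wrist force passes 120 N, or if a joint passes its speed limit or range.

## Working session

There is one attempt and no reset: what is moved stays moved. The work goes in short steps, Python scripts to look and compute and a tool call to move; the robot and the scene stay as the last step left them, time stands still between calls to the robot, and variables do not carry over. Pictures are saved under pics/ and viewed, at most 10 in all, crops included, and the job is handed in when it is done.

Besides the shell and the picture viewer there is one more tool, called in YAML: its name, and indented under it one key for each argument. apply_moves: Moves the arm, as the interface text tells. Its arguments: {"type":"object","properties":{"moves":{"type":"array"}},"required":["moves"]}

```bash
ls; mkdir -p pics; python3 - <<'E'
from bench import ctrl
import cv2,numpy as np
for n in("side","top"):
    p,d=ctrl.camera(n); cv2.imwrite(f"pics/{n}0.png",p[:,:,::-1]); np.savez(f"{n}0.npz",p=p,d=d)
    c=ctrl.camera_params(n); print(n,c)
print(ctrl.get_obs(), ctrl.pinch_z)
E
```

```text
pics
side {'K': array([[510.51152918,   0.        , 309.74123042],
       [  0.        , 510.51152918, 191.78460541],
       [  0.        ,   0.        ,   1.        ]]), 'dist': array([-0.00240686,  0.        ,  0.        ,  0.        ,  0.        ]), 'cam_to_world': array([[ 0.83663738, -0.33736165,  0.43153797,  0.08785158],
       [-0.5476418 , -0.5313414 ,  0.64634726, -0.77907449],
       [ 0.01124121, -0.77708651, -0.62929341,  0.90806788],
       [ 0.        ,  0.        ,  0.        ,  1.        ]])}
top {'K': array([[425.21756555,   0.        , 324.72725709],
       [  0.        , 425.21756555, 201.04806069],
       [  0.        ,   0.        ,   1.        ]]), 'dist': array([-0.06482488,  0.        ,  0.        ,  0.        ,  0.        ]), 'cam_to_world': array([[ 0.02541231, -0.99855162,  0.04742222,  0.55292204],
       [-0.99954862, -0.02614084, -0.01480609, -0.00748259],
       [ 0.0160243 , -0.04702456, -0.99876519,  1.1471706 ],
       [ 0.        ,  0.        ,  0.        ,  1.        ]])}
{'time_s': 0.1, 'q': array([-1.32728424e+00,  1.81491374e-01,  1.60787899e+00, -4.61158393e-05,
        1.35381267e+00, -2.06320401e-01]), 'dq': array([ 0.0003848 , -0.00017547, -0.00282327,  0.00147256,  0.00063423,
        0.00015469]), 'joint_efforts': array([ 1.25044789e-04, -4.45877516e+01, -3.52235627e+01, -2.86225104e-04,
        4.14868453e-03,  4.38785861e-06]), 'eef_pos': array([ 0.24988959, -0.51731644,  0.23047442]), 'eef_rot': array([-7.94636468e-04,  9.74811371e-01,  2.23029503e-01, -3.72958178e-05]), 'wrist_force': array([-1.05543829,  0.08237892,  0.03161782]), 'torque': array([-0.06041633, -0.01462551,  0.02552098]), 'grasp_force': 0.0, 'opening': 1.0013180035099734} 0.0187
```

View pics/side0.png

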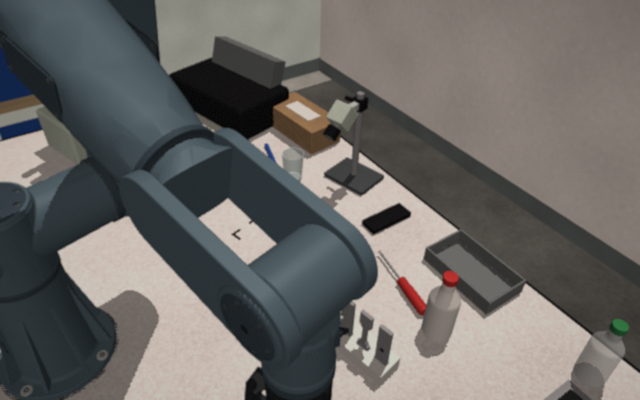

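View pics/top0.png

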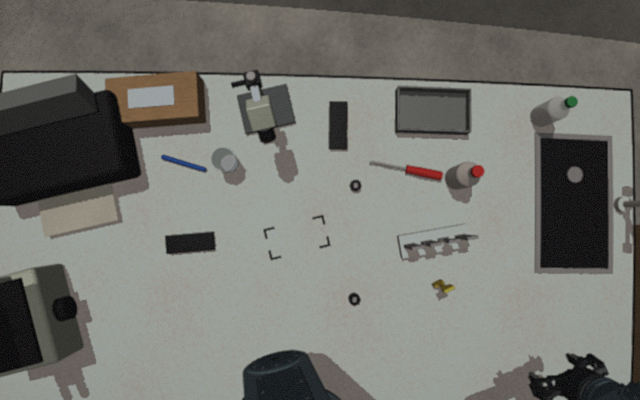

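Two candidate plates: (190,243) and (338,125) in the top picture. The one at (190,243) is nearest the base and to the robot's left, so it is the one meant. The yellow dog-bone lies at (442,287) and is to be left alone. The marks lie around (297,237), the rack at (437,242) and the stand at (265,110).

```bash
cat > h.py <<'E'
import numpy as np,cv2
from bench import ctrl
def ray(n,uv):
    c=ctrl.camera_params(n); uv=np.asarray(uv,float).reshape(-1,1,2)
    x=cv2.undistortPoints(uv,c["K"],c["dist"])[:,0]
    T=c["cam_to_world"]; r=np.c_[x,np.ones(len(x))]@T[:3,:3].T
    return T[:3,3],r
def at_z(n,uv,z):
    o,r=ray(n,uv); return o+r*((z-o[2])/r[:,2])[:,None]
def at_d(n,uv,d):
    o,r=ray(n,uv); return o+r*np.asarray(d).reshape(-1,1)
def proj(n,P):
    c=ctrl.camera_params(n); W=np.linalg.inv(c["cam_to_world"])
    return cv2.projectPoints(np.asarray(P,float).reshape(-1,3),cv2.Rodrigues(W[:3,:3])[0],W[:3,3],c["K"],c["dist"])[0][:,0]
def cloud(n,mask,d):
    v,u=np.nonzero(mask&(d>0)); return at_d(n,np.c_[u,v],d[v,u])
E
python3 - <<'E'
from h import *
t=np.load("top0.npz");p,d=t["p"],t["d"]; s=np.load("side0.npz")
g=cv2.cvtColor(p,cv2.COLOR_RGB2GRAY)
# plate
for nm in("plate_center",):
  for o in ctrl.outline_of("top",nm):
    m=o["region"]; print(nm,o["score"],o["position"],m.sum())
    P=at_z("top",np.argwhere(m)[:,::-1],0.016); r=cv2.minAreaRect((P[:,:2]*1000).astype(np.float32)); print(r)
    c=cloud("top",m,d); print("z med",np.median(c[:,2]))
for nm in("waisted_mid","plain_mid","notched_mid","holed_mid"):
  for n in("top","side"):
    for o in ctrl.outline_of(n,nm): 
        m=o["region"]; dd=np.median((t if n=="top" else s)["d"][m]); print(nm,n,round(o["score"],2),o["position"],m.sum(),at_d(n,o["position"],dd).round(3))
for nm in("rack","stand","beaker_mid","lens"):
  for o in ctrl.outline_of("top",nm):
    c=cloud("top",o["region"],d); print(nm,o["score"],o["position"],c.min(0).round(3),c.max(0).round(3))
# marks: dark blobs
b=(g<75).astype(np.uint8)[205:270,255:340]
n,l,st,ce=cv2.connectedComponentsWithStats(b,connectivity=8)
for i in range(1,n):
  if st[i,4]>5:
    q=np.argwhere(l==i)[:,::-1]+[255,205]; P=at_z("top",q,0); r=cv2.minAreaRect((P[:,:2]*1000).astype(np.float32)); print("mark",st[i],np.round(r[0]),r[1],r[2])
print("bench z",np.median(cloud("top",np.pad(np.ones((30,40),bool),((225,145),(280,320))),d)[:,2]))
A=cv2.resize(p[210:300,390:490],None,fx=4,fy=4,interpolation=2);B=cv2.resize(s["p"][290:400,320:420],None,fx=4,fy=4,interpolation=2)
C=cv2.resize(p[205:270,255:340],None,fx=4,fy=4,interpolation=2)
o=np.zeros((600,800,3),np.uint8);o[:360,:400]=A;o[:440,400:]=B;o[340:600,:340]=C;cv2.imwrite("pics/crop1.png",o[:,:,::-1])
E
```

```text
plate_center 0.94 [339.0, 127.8] 924
((812.8414916992188, -53.53547668457031), (136.5884552001953, 51.40985870361328), 1.4224722385406494)
z med 0.01603998347617175
plate_center 0.62 [188.0, 243.5] 940
((488.9942321777344, 331.3587951660156), (51.52547836303711, 132.86996459960938), 7.328627109527588)
z med 0.015843349005326024
waisted_mid top 0.56 [258.2, 107.9] 2784 [[0.799 0.131 0.22 ]]
waisted_mid top 0.44 [440.5, 284.9] 155 [[ 0.398 -0.323  0.07 ]]
waisted_mid side 0.77 [362.8, 325.2] 366 [[ 0.508 -0.339  0.096]]
plain_mid top 0.49 [414.0, 246.2] 103 [[ 0.497 -0.245  0.107]]
notched_mid top 0.61 [431.2, 242.8] 117 [[ 0.506 -0.29   0.098]]
notched_mid side 0.84 [348.0, 318.3] 358 [[ 0.502 -0.301  0.079]]
holed_mid top 0.7 [465.4, 236.9] 104 [[ 0.523 -0.374  0.104]]
holed_mid side 0.66 [384.8, 340.4] 470 [[ 0.524 -0.386  0.092]]
holed_mid side 0.3 [365.6, 323.1] 331 [[ 0.512 -0.342  0.104]]
rack 0.55 [432.1, 240.5] [ 0.464 -0.411 -0.003] [ 0.557 -0.219  0.127]
stand 0.64 [260.4, 107.8] [ 0.523  0.067 -0.003] [0.92  0.218 0.279]
stand 0.49 [413.7, 242.8] [ 0.483 -0.282  0.025] [ 0.504 -0.234  0.13 ]
beaker_mid 0.93 [222.2, 162.1] [ 0.672  0.205 -0.003] [0.733 0.291 0.089]
lens 0.63 [262.1, 118.0] [0.723 0.092 0.012] [0.882 0.152 0.279]
mark [58 11 12  7 21] [562. -11.] (31.531888961791992, 14.009626388549805) 69.67922973632812
mark [ 9 23  9 10 21] [523. 130.] (14.948878288269043, 29.01301383972168) 57.924442291259766
mark [65 32 10 11 22] [493. -30.] (15.205016136169434, 32.780948638916016) 56.3921012878418
mark [14 46 11  8 21] [456. 111.] (31.338512420654297, 13.308030128479004) 60.6478385925293
bench z -0.00012168398293677107
```

View pics/crop1.png

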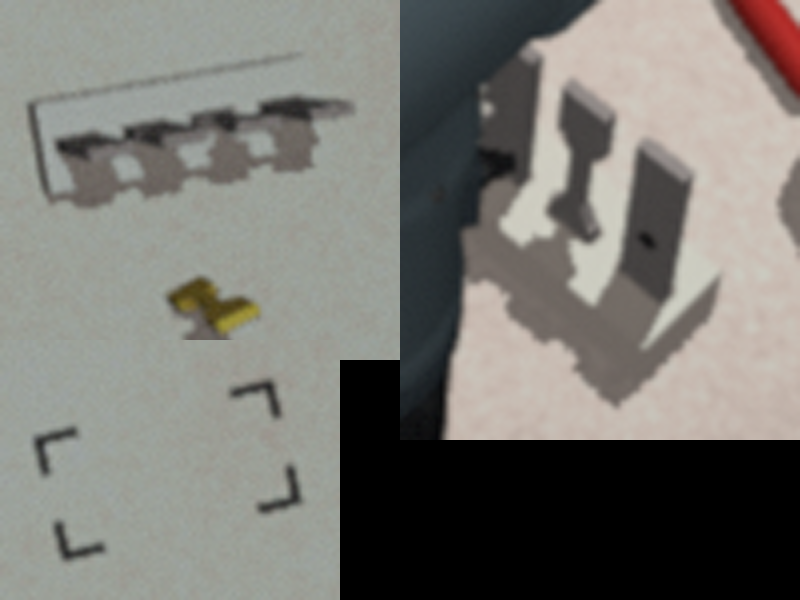

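The crop shows the grey dog-bone as the third bar from the left in the rack, at about (446,240) in top and (363,327) in side. Notched, plain and holed bars are its neighbours. It is the steel one standing in the rack; the yellow one at (442,287) is outside it. Next I refine the poses.

```bash
python3 - <<'E'
from h import *
t=np.load("top0.npz");p,d=t["p"],t["d"]
g=cv2.cvtColor(p,cv2.COLOR_RGB2GRAY).astype(float)
# marks: darkness-weighted centroids
C=[]
for (x,y,w,h) in[(58,11,12,7),(9,23,9,10),(65,32,10,11),(14,46,11,8)]:
    x+=253;y+=203;w+=4;h+=4
    G=np.median(g[y-4:y+h+4,x-4:x+w+4])-g[y:y+h,x:x+w]; G[G<25]=0
    v,u=np.mgrid[y:y+h,x:x+w]; C.append(at_z("top",[(G*u).sum()/G.sum(),(G*v).sum()/G.sum()],0)[0,:2])
C=np.array(C);c=C.mean(0);yv=(C[1]-C[0]+C[3]-C[2]);xv=(C[0]-C[2]+C[1]-C[3])
print("marks",C.round(4),c.round(4),"yaw",np.degrees(np.arctan2(-yv[0],yv[1])),np.degrees(np.arctan2(xv[1],xv[0])))
a=np.arctan2(-yv[0],yv[1]);X=np.array([np.cos(a),np.sin(a)]);V=c+.143*X;L=V+.12*np.cos(np.radians(40))*X
print("view",V,"lens",L,"col",V+.215*X)
# plate by dark moments
sub=g[225:262,155:225]; m=np.zeros(g.shape,bool); m[225:262,155:225]=sub<70
q=np.argwhere(m)[:,::-1];P=at_z("top",q,.016)[:,:2];cc=P.mean(0);w,E=np.linalg.eigh(np.cov(P.T));e=E[:,1]*np.sign(E[1,1])
print("plate",cc,"yaw",np.degrees(np.arctan2(-e[0],e[1])),np.sqrt(12*w),m.sum())
# bar tops
Q=cloud("top",np.ones_like(m),d)
T=Q[(Q[:,2]>.112)&(Q[:,2]<.14)&(abs(Q[:,0]-.505)<.06)&(abs(Q[:,1]+.32)<.13)]
o=np.argsort(T[:,1]);T=T[o];k=np.split(T,np.nonzero(np.diff(T[:,1])>.008)[0]+1)
for s in k: print("bar",len(s),s.mean(0).round(4),np.ptp(s,axis=0).round(3))
l=np.polyfit(T[:,1],T[:,0],1);print("rack yaw",np.degrees(np.arctan(-l[0])))
R=Q[(abs(Q[:,2]-.03)<.006)&(abs(Q[:,0]-.505)<.08)&(abs(Q[:,1]+.32)<.14)]
print("rack top",cv2.minAreaRect((R[:,:2]*1000).astype(np.float32)),R.shape)
# lens/head/column points
K=Q[(abs(Q[:,0]-.8)<.15)&(abs(Q[:,1]-.13)<.1)&(Q[:,2]>.1)]
for z0,z1 in((.15,.2),(.2,.24),(.24,.3)):
    s=K[(K[:,2]>=z0)&(K[:,2]<z1)]; print(z0,len(s),s.min(0).round(3),s.max(0).round(3),np.median(s,0).round(3))
B=Q[(abs(Q[:,0]-.7)<.05)&(abs(Q[:,1]-.245)<.07)&(Q[:,2]>.04)];print("beaker",B.min(0),B.max(0))
E
```

```text
marks [[ 0.5611 -0.012 ]
 [ 0.5228  0.1286]
 [ 0.4937 -0.0299]
 [ 0.4561  0.1109]] [0.5084 0.0494] yaw 15.077461110544926 14.886057288342956
view [0.64649637 0.08657891] lens [0.73525718 0.11049096] col [0.854095   0.14250572]
plate [0.48650707 0.33110519] yaw 6.42040961248034 [0.04784725 0.12944838] 875
bar 51 [ 0.5231 -0.3833  0.1243] [0.011 0.029 0.018]
bar 48 [ 0.5143 -0.337   0.1244] [0.013 0.028 0.02 ]
bar 48 [ 0.5052 -0.2935  0.1244] [0.013 0.03  0.015]
bar 52 [ 0.4965 -0.2479  0.1238] [0.011 0.028 0.017]
rack yaw 11.163809360340691
rack top ((509.7650146484375, -316.80438232421875), (60.833553314208984, 187.27090454101562), 11.181421279907227) (1232, 3)
0.15 19 [0.847 0.131 0.151] [0.856 0.135 0.195] [0.851 0.132 0.172]
0.2 258 [0.723 0.093 0.202] [0.869 0.155 0.24 ] [0.74  0.111 0.221]
0.24 1208 [0.743 0.092 0.24 ] [0.871 0.187 0.279] [0.794 0.13  0.26 ]
beaker [0.67186384 0.20456627 0.04008978] [0.73335705 0.26849517 0.08924175]
```

```bash
cat >> h.py <<'E'
from scipy.spatial.transform import Rotation as Ro, Slerp
def down(th): 
    a=np.radians(th); return Ro.from_matrix(np.c_[[-np.sin(a),np.cos(a),0],[np.cos(a),np.sin(a),0],[0,0,-1]])
def view(yaw=15.0,pitch=40):
    R=Ro.from_euler("zy",[yaw,-pitch],degrees=True).as_matrix()  # cols view x,y,z
    return Ro.from_matrix(np.c_[R[:,1],R[:,0],-R[:,2]]),R
def cur():
    o=ctrl.get_obs(); return np.array(o["eef_pos"]),Ro.from_quat(np.roll(o["eef_rot"],-1)),o
def rows(p1,R1,n,p0=None,R0=None,dec=1):
    if p0 is None: p0,R0,_=cur()
    S=Slerp([0,1],Ro.concatenate([R0,R1]));p,R=p0.copy(),R0
    for i in range(1,n+1):
        pt=p0+(np.asarray(p1)-p0)*i/n;Rt=S(i/n)
        o=np.round(R.inv().apply(pt-p)*1000,dec);r=np.round((R.inv()*Rt).as_rotvec(degrees=True),dec)
        print([*map(float,o)],[*map(float,r)]);p=p+R.apply(o/1000);R=R*Ro.from_rotvec(r,degrees=True)
    print("end",p.round(4))
    return p,R
E
python3 - <<'E'
from h import *
rows([.488,.331,.10],down(6.6),20)
E
```

```text
[29.2, -33.0, 6.6] [0.0, 0.0, -3.5]
[31.1, -31.3, 6.5] [0.0, 0.0, -3.6]
[33.0, -29.1, 6.6] [0.0, 0.0, -3.5]
[34.8, -27.2, 6.6] [0.0, 0.0, -3.6]
[36.4, -24.8, 6.5] [0.0, 0.0, -3.5]
[37.8, -22.6, 6.6] [0.0, 0.0, -3.5]
[39.1, -20.3, 6.6] [0.0, 0.0, -3.6]
[40.4, -17.8, 6.5] [0.0, 0.0, -3.5]
[41.3, -15.2, 6.6] [0.0, 0.0, -3.6]
[42.3, -12.7, 6.5] [0.0, 0.0, -3.5]
[42.9, -10.0, 6.6] [0.0, 0.0, -3.6]
[43.4, -7.3, 6.6] [0.0, 0.0, -3.5]
[43.9, -4.7, 6.5] [0.0, 0.0, -3.5]
[44.0, -2.0, 6.6] [0.0, 0.0, -3.6]
[44.1, 0.8, 6.6] [0.0, 0.0, -3.5]
[43.9, 3.5, 6.5] [0.0, 0.0, -3.6]
[43.7, 6.2, 6.6] [0.0, 0.0, -3.5]
[43.1, 8.9, 6.6] [0.0, 0.0, -3.5]
[42.6, 11.5, 6.5] [0.0, 0.0, -3.6]
[41.7, 14.2, 6.6] [0.0, 0.0, -3.5]
end [0.488 0.331 0.1  ]
```

apply_moves:
  moves:
    - {"jaw": 1, "offset": [29, -33, 6.5], "rot": [0, 0, -3.5]}
    - {"jaw": 1, "offset": [31, -31, 6.5], "rot": [0, 0, -3.5]}
    - {"jaw": 1, "offset": [33, -29, 6.5], "rot": [0, 0, -3.5]}
    - {"jaw": 1, "offset": [35, -27, 6.5], "rot": [0, 0, -3.5]}
    - {"jaw": 1, "offset": [36, -25, 6.5], "rot": [0, 0, -3.5]}

```text
time_s: 1.38
eef_pos: [0.3099, -0.305, 0.1987]
eef_rot: [0.0, 0.929, 0.369, 0.0]
wrist_force: [1.0, -0.1, -1.1]
opening: 0.997
grasp_force: 0.0
```

apply_moves:
  moves:
    - {"jaw": 1, "offset": [38, -23, 6.5], "rot": [0, 0, -3.5]}
    - {"jaw": 1, "offset": [39, -20, 6.5], "rot": [0, 0, -3.5]}
    - {"jaw": 1, "offset": [40, -18, 6.5], "rot": [0, 0, -3.5]}
    - {"jaw": 1, "offset": [41, -15, 6.5], "rot": [0, 0, -3.5]}
    - {"jaw": 1, "offset": [42, -13, 6.5], "rot": [0, 0, -3.5]}

```text
time_s: 2.0
eef_pos: [0.3697, -0.0936, 0.1665]
eef_rot: [0.001, 0.862, 0.507, 0.0]
wrist_force: [0.8, -0.7, 0.4]
opening: 1.004
grasp_force: 0.0
```

apply_moves:
  moves:
    - {"jaw": 1, "offset": [43, -10, 6.5], "rot": [0, 0, -3.5]}
    - {"jaw": 1, "offset": [43.5, -7.5, 6.5], "rot": [0, 0, -3.5]}
    - {"jaw": 1, "offset": [44, -5, 6.5], "rot": [0, 0, -3.5]}
    - {"jaw": 1, "offset": [44, -2, 6.5], "rot": [0, 0, -3.5]}
    - {"jaw": 1, "offset": [44, 1, 6.5], "rot": [0, 0, -3.5]}

```text
time_s: 2.62
eef_pos: [0.431, 0.1187, 0.1339]
eef_rot: [0.0, 0.775, 0.632, 0.0]
wrist_force: [0.3, -0.2, 0.1]
opening: 1.002
grasp_force: 0.0
```

apply_moves:
  moves:
    - {"jaw": 1, "offset": [44, 3.5, 6.5], "rot": [0, 0, -3.5]}
    - {"jaw": 1, "offset": [43.5, 6, 6.5], "rot": [0, 0, -3.5]}
    - {"jaw": 1, "offset": [43, 9, 6.5], "rot": [0, 0, -3.5]}
    - {"jaw": 1, "offset": [42, 11.5, 6.5], "rot": [0, 0, -3.5]}
    - {"jaw": 1, "offset": [41, 14, 6.5], "rot": [0, 0, -3.5]}

```text
time_s: 3.25
eef_pos: [0.4927, 0.3286, 0.1011]
eef_rot: [0.0, 0.67, 0.743, 0.0]
wrist_force: [0.2, -0.3, 0.3]
opening: 0.998
grasp_force: 0.0
```

```bash
python3 - <<'E'
from h import *
p,R,o=cur();print(p,R.as_matrix().round(3),o["q"].round(2),o["time_s"])
rows([.488,.331,.001],down(6.6),5)
E
```

```text
[0.49269285 0.32857525 0.10112285] [[-0.103  0.995  0.   ]
 [ 0.995  0.103  0.   ]
 [-0.     0.    -1.   ]] [ 0.39  0.36  1.66 -0.    1.12  0.29] 3.25
[0.6, -0.9, 20.0] [0.0, 0.0, -0.1]
[0.6, -0.9, 20.0] [0.0, 0.0, -0.2]
[0.5, -0.9, 20.1] [0.0, 0.0, -0.1]
[0.6, -0.9, 20.0] [0.0, 0.0, -0.2]
[0.6, -0.8, 20.0] [0.0, 0.0, -0.1]
end [0.488 0.331 0.001]
```

apply_moves:
  moves:
    - {"jaw": 1, "offset": [1, -1.5, 25], "rot": [0, 0, -0.7]}
    - {"jaw": 1, "offset": [1, -1.5, 25], "rot": [0, 0, 0]}
    - {"jaw": 1, "offset": [1, -1.5, 25], "rot": [0, 0, 0]}
    - {"jaw": 1, "offset": [0, 0, 15], "rot": [0, 0, 0]}
    - {"jaw": 1, "offset": [0, 0, 8], "rot": [0, 0, 0]}

```text
time_s: 3.88
eef_pos: [0.4874, 0.3294, 0.0026]
eef_rot: [-0.0, 0.666, 0.746, -0.0]
wrist_force: [0.0, 0.2, -0.1]
opening: 1.0
grasp_force: 0.0
```

apply_moves:
  moves:
    - {"jaw": 0.8, "offset": [0, 0, 1], "rot": [0, 0, 0]}
    - {"jaw": 0.5, "offset": [0, 0, 1], "rot": [0, 0, 0]}
    - {"jaw": 0.3, "offset": [0, 0, 0], "rot": [0, 0, 0]}
    - {"jaw": 0.3, "offset": [0, 0, 0], "rot": [0, 0, 0]}
    - {"jaw": 0.3, "offset": [0, 0, 0], "rot": [0, 0, 0]}

```text
time_s: 4.5
eef_pos: [0.4886, 0.3299, 0.0025]
eef_rot: [0.001, 0.666, 0.746, 0.001]
wrist_force: [-0.0, -0.2, 6.1]
opening: 0.562
grasp_force: 64.2
```

```bash
python3 - <<'E'
from h import *
p,R,o=cur();print(p,R.as_matrix().round(3),o["opening"],o["grasp_force"],o["wrist_force"],o["torque"],o["time_s"])
pic,d=ctrl.camera("top");cv2.imwrite("pics/grip.png",cv2.resize(pic[190:290,130:350],None,fx=3.5,fy=3.5)[:,:,::-1])
rows([.508,.049,p[2]],down(15),20)
E
```

```text
[0.48856366 0.32994609 0.00246159] [[-0.113  0.994  0.002]
 [ 0.994  0.113  0.001]
 [ 0.001  0.002 -1.   ]] 0.5615089850211504 64.15469527244568 [-0.04284158 -0.17850852  6.12169105] [-0.02866966  0.10300423 -0.0200696 ] 4.5
[-14.1, -0.6, -0.0] [0.0, -0.0, -0.4]
[-14.0, -0.7, -0.0] [0.0, -0.0, -0.5]
[-14.1, -0.9, -0.0] [0.0, -0.0, -0.4]
[-14.0, -0.9, -0.0] [0.0, -0.0, -0.4]
[-14.1, -1.0, -0.0] [0.0, -0.0, -0.4]
[-14.0, -1.2, -0.1] [0.0, -0.0, -0.5]
[-14.0, -1.2, 0.0] [0.0, -0.0, -0.4]
[-14.1, -1.4, 0.0] [0.1, -0.0, -0.4]
[-14.0, -1.4, 0.0] [-0.0, -0.0, -0.4]
[-14.0, -1.6, 0.0] [-0.0, -0.0, -0.5]
[-13.9, -1.6, 0.0] [-0.0, -0.0, -0.4]
[-14.0, -1.8, -0.0] [-0.0, -0.0, -0.4]
[-14.0, -1.9, -0.0] [-0.0, -0.0, -0.4]
[-13.9, -1.9, -0.0] [-0.0, -0.0, -0.5]
[-13.9, -2.1, -0.0] [-0.0, -0.0, -0.4]
[-13.9, -2.2, -0.0] [0.0, -0.0, -0.4]
[-13.9, -2.3, -0.0] [0.0, -0.0, -0.5]
[-13.9, -2.4, -0.1] [0.0, -0.0, -0.4]
[-13.9, -2.5, 0.0] [0.0, -0.0, -0.4]
[-13.8, -2.6, 0.0] [0.0, -0.0, -0.4]
end [0.508  0.049  0.0025]
```

View pics/grip.png

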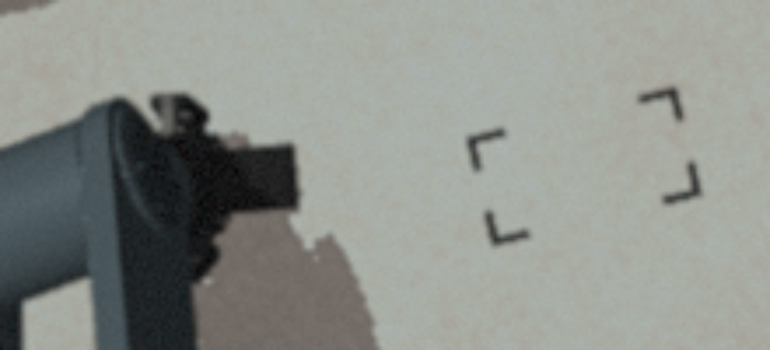

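The fingers hold the plate, with its right end at crop (295,177) and the marks to the right at (490..700, 90..240) clear of obstacles. Now the slide.

apply_moves:
  moves:
    - {"jaw": 0.3, "offset": [-14, -0.6, 0], "rot": [0, 0, -0.4]}
    - {"jaw": 0.3, "offset": [-14, -0.7, 0], "rot": [0, 0, -0.5]}
    - {"jaw": 0.3, "offset": [-14, -0.9, 0], "rot": [0, 0, -0.4]}
    - {"jaw": 0.3, "offset": [-14, -0.9, 0], "rot": [0, 0, -0.4]}
    - {"jaw": 0.3, "offset": [-14, -1, 0], "rot": [0, 0, -0.4]}

```text
time_s: 5.18
eef_pos: [0.4933, 0.2602, 0.0025]
eef_rot: [0.0, 0.652, 0.758, 0.002]
wrist_force: [-0.3, 5.5, 6.9]
opening: 0.565
grasp_force: 64.2
```

apply_moves:
  moves:
    - {"jaw": 0.3, "offset": [-14, -1.2, 0], "rot": [0, 0, -0.5]}
    - {"jaw": 0.3, "offset": [-14, -1.2, 0], "rot": [0, 0, -0.4]}
    - {"jaw": 0.3, "offset": [-14, -1.4, 0], "rot": [0, 0, -0.4]}
    - {"jaw": 0.3, "offset": [-14, -1.4, 0], "rot": [0, 0, -0.4]}
    - {"jaw": 0.3, "offset": [-14, -1.6, 0], "rot": [0, 0, -0.5]}

```text
time_s: 5.8
eef_pos: [0.4981, 0.19, 0.0025]
eef_rot: [0.0, 0.638, 0.77, 0.002]
wrist_force: [0.3, 6.4, 8.2]
opening: 0.568
grasp_force: 64.3
```

apply_moves:
  moves:
    - {"jaw": 0.3, "offset": [-14, -1.6, 0], "rot": [0, 0, -0.4]}
    - {"jaw": 0.3, "offset": [-14, -1.8, 0], "rot": [0, 0, -0.4]}
    - {"jaw": 0.3, "offset": [-14, -1.9, 0], "rot": [0, 0, -0.4]}
    - {"jaw": 0.3, "offset": [-14, -1.9, 0], "rot": [0, 0, -0.5]}
    - {"jaw": 0.3, "offset": [-14, -2.1, 0], "rot": [0, 0, -0.4]}

```text
time_s: 6.42
eef_pos: [0.503, 0.1195, 0.0025]
eef_rot: [0.0, 0.623, 0.782, 0.001]
wrist_force: [-0.4, 6.4, 8.9]
opening: 0.563
grasp_force: 64.5
```

apply_moves:
  moves:
    - {"jaw": 0.3, "offset": [-14, -2.2, 0], "rot": [0, 0, -0.4]}
    - {"jaw": 0.3, "offset": [-14, -2.3, 0], "rot": [0, 0, -0.5]}
    - {"jaw": 0.3, "offset": [-14, -2.4, 0], "rot": [0, 0, -0.4]}
    - {"jaw": 0.3, "offset": [-14, -2.5, 0], "rot": [0, 0, -0.4]}
    - {"jaw": 0.3, "offset": [-10, -2, 0], "rot": [0, 0, -0.4]}

```text
time_s: 7.05
eef_pos: [0.5074, 0.0526, 0.0025]
eef_rot: [0.0, 0.609, 0.793, 0.001]
wrist_force: [-1.0, 8.5, 11.1]
opening: 0.571
grasp_force: 64.6
```

```bash
python3 - <<'E'
from h import *
p,R,o=cur();print(p,R.as_matrix().round(3),o["opening"],o["grasp_force"],o["wrist_force"],o["time_s"])
pic,d=ctrl.camera("top");np.savez("t2.npz",p=pic,d=d);s,sd=ctrl.camera("side")
A=cv2.resize(pic[190:290,230:360],None,fx=4,fy=4);B=cv2.resize(s[150:300,180:420],None,fx=3,fy=3)[:,:]
cv2.imwrite("pics/slid.png",np.hstack([cv2.resize(A,(400,308)),cv2.resize(B,(400,308))])[:,:,::-1])
rows([.508,.049,p[2]],down(15),1)
E
```

```text
[0.50742743 0.05259729 0.0024583 ] [[-0.258  0.966  0.002]
 [ 0.966  0.258  0.002]
 [ 0.001  0.002 -1.   ]] 0.5714273127032536 64.61384296417236 [-1.02022715  8.49538399 11.11926458] 7.05
[-2.6, -0.2, -0.0] [0.1, 0.0, -0.1]
end [0.508  0.049  0.0024]
```

View pics/slid.png

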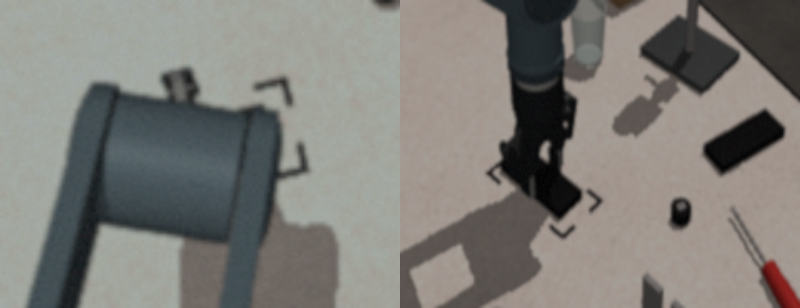

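apply_moves:
  moves:
    - {"jaw": 0.3, "offset": [-2.5, -0.3, 0], "rot": [0, 0, 0]}
    - {"jaw": 1, "offset": [0, 0, 0], "rot": [0, 0, 0]}
    - {"jaw": 1, "offset": [0, 0, 0], "rot": [0, 0, 0]}
    - {"jaw": 1, "offset": [0, 0, 0], "rot": [0, 0, 0]}
    - {"jaw": 1, "offset": [0, 0, -10], "rot": [0, 0, 0]}

```text
time_s: 7.78
eef_pos: [0.506, 0.0497, 0.0108]
eef_rot: [-0.001, 0.609, 0.793, -0.001]
wrist_force: [-0.7, 0.7, -0.0]
opening: 1.002
grasp_force: 0.0
```

apply_moves:
  moves:
    - {"jaw": 1, "offset": [0, 0, -30], "rot": [0, 0, 0]}
    - {"jaw": 1, "offset": [0, 0, -40], "rot": [0, 0, 0]}
    - {"jaw": 1, "offset": [0, 0, -50], "rot": [0, 0, 0]}
    - {"jaw": 1, "offset": [0, 0, -50], "rot": [0, 0, 0]}
    - {"jaw": 1, "offset": [0, 0, -30], "rot": [0, 0, 0]}

```text
time_s: 8.4
eef_pos: [0.508, 0.0496, 0.215]
eef_rot: [0.002, 0.609, 0.793, 0.001]
wrist_force: [0.0, 0.2, -1.1]
opening: 1.005
grasp_force: 0.0
```

```bash
python3 - <<'E'
from h import *
p,R,o=cur();print(p,o["opening"],o["time_s"],o["q"].round(2))
rows([.5135,-.338,.23],down(11.2),10)
E
```

```text
[0.507955   0.04958722 0.21499246] 1.0045447075862637 8.4 [-0.14  0.05  1.79 -0.    1.3  -0.4 ]
[-37.6, -9.5, -1.5] [0.0, 0.0, 0.4]
[-37.6, -9.2, -1.5] [0.0, 0.0, 0.4]
[-37.8, -8.9, -1.4] [0.1, 0.0, 0.3]
[-37.7, -8.8, -1.5] [-0.0, 0.0, 0.4]
[-37.8, -8.5, -1.4] [0.0, 0.0, 0.4]
[-37.9, -8.2, -1.5] [0.0, 0.1, 0.4]
[-38.0, -8.0, -1.5] [0.1, -0.0, 0.3]
[-37.9, -7.8, -1.5] [-0.0, -0.0, 0.4]
[-38.1, -7.5, -1.6] [0.0, -0.0, 0.4]
[-38.0, -7.2, -1.5] [0.0, -0.0, 0.4]
end [ 0.5135 -0.338   0.23  ]
```

apply_moves:
  moves:
    - {"jaw": 1, "offset": [-37.5, -9.5, -1.5], "rot": [0, 0, 0.4]}
    - {"jaw": 1, "offset": [-37.5, -9, -1.5], "rot": [0, 0, 0.4]}
    - {"jaw": 1, "offset": [-38, -9, -1.5], "rot": [0, 0, 0.3]}
    - {"jaw": 1, "offset": [-38, -9, -1.5], "rot": [0, 0, 0.4]}
    - {"jaw": 1, "offset": [-38, -8.5, -1.5], "rot": [0, 0, 0.4]}

```text
time_s: 9.02
eef_pos: [0.5096, -0.1458, 0.2195]
eef_rot: [0.0, 0.622, 0.783, 0.0]
wrist_force: [0.5, -0.4, -0.1]
opening: 1.001
grasp_force: 0.0
```

apply_moves:
  moves:
    - {"jaw": 1, "offset": [-38, -8, -1.5], "rot": [0, 0, 0.4]}
    - {"jaw": 1, "offset": [-38, -8, -1.5], "rot": [0, 0, 0.3]}
    - {"jaw": 1, "offset": [-38, -8, -1.5], "rot": [0, 0, 0.4]}
    - {"jaw": 1, "offset": [-38, -7.5, -1.5], "rot": [0, 0, 0.4]}
    - {"jaw": 1, "offset": [-38, -7, -1.5], "rot": [0, 0, 0.4]}

```text
time_s: 9.65
eef_pos: [0.5125, -0.3396, 0.227]
eef_rot: [0.0, 0.635, 0.773, -0.0]
wrist_force: [0.5, -0.2, 0.5]
opening: 1.001
grasp_force: 0.0
```

```bash
python3 - <<'E'
from h import *
p,R,o=cur();print(p,o["q"].round(2))
pic,d=ctrl.camera("top");g=cv2.cvtColor(pic,cv2.COLOR_RGB2GRAY)
m=np.zeros(g.shape,bool);m[210:268,262:335]=g[210:268,262:335]<75
n,l,st,ce=cv2.connectedComponentsWithStats(m.astype(np.uint8));i=1+np.argmax(st[1:,4]);m=l==i
P=at_z("top",np.argwhere(m)[:,::-1],.016)[:,:2];w,E=np.linalg.eigh(np.cov(P.T));e=E[:,1]*np.sign(E[1,1])
print("plate",P.mean(0),np.degrees(np.arctan2(-e[0],e[1])),np.sqrt(12*w))
s,sd=ctrl.camera("side");A=cv2.resize(pic[200:280,250:350],(400,320));B=cv2.resize(s[270:400,300:460],(400,325))[:320]
cv2.imwrite("pics/placed.png",np.hstack([A,B])[:,:,::-1])
rows([.5138,-.338,.13],down(11.2),5)
E
```

```text
[ 0.51253919 -0.33964061  0.22696422] [-0.78  0.27  1.51  0.    1.36 -0.97]
plate [0.50624438 0.0534087 ] 14.830487814419465 [0.04731252 0.12622194]
[0.8, 0.5, 19.4] [0.0, 0.0, -0.0]
[0.8, 0.4, 19.4] [0.0, 0.0, -0.1]
[0.8, 0.5, 19.4] [0.0, 0.1, -0.0]
[0.7, 0.5, 19.4] [0.0, -0.0, -0.1]
[0.8, 0.5, 19.4] [0.0, 0.0, -0.0]
end [ 0.5138 -0.338   0.13  ]
```

View pics/placed.png

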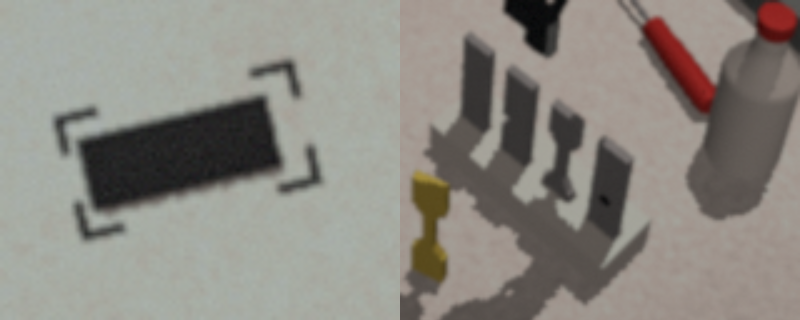

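The plate lies inside the marks (about 4 mm off centre, yaw 14.8° against 15°). The side crop confirms the steel waisted bar third from left at (567,150), with the notched bar at (518,115) and the holed bar at (610,180) beside it.

apply_moves:
  moves:
    - {"jaw": 1, "offset": [0, 2, 20], "rot": [0, 0, 0]}
    - {"jaw": 1, "offset": [0, 0, 30], "rot": [0, 0, 0]}
    - {"jaw": 1, "offset": [0, 0, 30], "rot": [0, 0, 0]}
    - {"jaw": 1, "offset": [0, 0, 20], "rot": [0, 0, 0]}
    - {"jaw": 1, "offset": [0, 0, 10], "rot": [0, 0, 0]}

```text
time_s: 10.38
eef_pos: [0.5142, -0.3366, 0.1145]
eef_rot: [-0.001, 0.635, 0.773, 0.0]
wrist_force: [-0.1, -0.2, 1.1]
opening: 1.0
grasp_force: 0.0
```

```bash
python3 - <<'E'
from h import *
ctrl.camera("top")
p,R,o=cur();print(p,o["q"].round(2));rows([.5143,-.339,.0963],down(11.2),1)
E
```

```text
[ 0.51403471 -0.33670534  0.11395476] [-0.77  0.39  1.59  0.    1.16 -0.97]
[-2.3, -0.2, 17.6] [-0.1, -0.1, 0.0]
end [ 0.5142 -0.339   0.0963]
```

apply_moves:
  moves:
    - {"jaw": 1, "offset": [-1, 0, 10], "rot": [0, 0, 0]}
    - {"jaw": 1, "offset": [-1, 0, 7.5], "rot": [0, 0, 0]}
    - {"jaw": 0.6, "offset": [0, 0, 0], "rot": [0, 0, 0]}
    - {"jaw": 0.3, "offset": [0, 0, 0], "rot": [0, 0, 0]}
    - {"jaw": 0, "offset": [0, 0, 0], "rot": [0, 0, 0]}

```text
time_s: 11.05
eef_pos: [0.5153, -0.3402, 0.0993]
eef_rot: [0.0, 0.635, 0.773, -0.0]
wrist_force: [0.1, 0.4, 0.1]
opening: 0.378
grasp_force: 0.0
```

apply_moves:
  moves:
    - {"jaw": 0, "offset": [0, 0, 0], "rot": [0, 0, 0]}
    - {"jaw": 0, "offset": [0, 0, 0], "rot": [0, 0, 0]}
    - {"jaw": 0, "offset": [0, 0, 0], "rot": [0, 0, 0]}
    - {"jaw": 0, "offset": [0, 0, 0], "rot": [0, 0, 0]}
    - {"jaw": 0, "offset": [0, 0, 0], "rot": [0, 0, 0]}

```text
time_s: 11.68
eef_pos: [0.5149, -0.3403, 0.0992]
eef_rot: [0.0, 0.635, 0.773, -0.0]
wrist_force: [-3.2, -0.1, 5.2]
opening: 0.08
grasp_force: 59.8
```

apply_moves:
  moves:
    - {"jaw": 0, "offset": [0, 0, -5], "rot": [0, 0, 0]}
    - {"jaw": 0, "offset": [0, 0, -10], "rot": [0, 0, 0]}
    - {"jaw": 0, "offset": [0, 0, -15], "rot": [0, 0, 0]}
    - {"jaw": 0, "offset": [0, 0, -20], "rot": [0, 0, 0]}
    - {"jaw": 0, "offset": [0, 0, -25], "rot": [0, 0, 0]}

```text
time_s: 12.3
eef_pos: [0.5155, -0.34, 0.1757]
eef_rot: [0.0, 0.635, 0.773, 0.0]
wrist_force: [0.7, 0.4, -1.1]
opening: 0.085
grasp_force: 58.9
```

apply_moves:
  moves:
    - {"jaw": 0, "offset": [0, 0, -30], "rot": [0, 0, 0]}
    - {"jaw": 0, "offset": [0, 0, -35], "rot": [0, 0, 0]}
    - {"jaw": 0, "offset": [0, 0, -35], "rot": [0, 0, 0]}
    - {"jaw": 0, "offset": [0, 0, -30], "rot": [0, 0, 0]}
    - {"jaw": 0, "offset": [0, 0, -15], "rot": [0, 0, 0]}

```text
time_s: 12.92
eef_pos: [0.5159, -0.3404, 0.3226]
eef_rot: [0.003, 0.635, 0.773, -0.0]
wrist_force: [0.2, 0.3, -1.1]
opening: 0.082
grasp_force: 58.9
```

```bash
python3 - <<'E'
from h import *
p,R,o=cur();print(p,o["q"].round(2),o["opening"],o["grasp_force"],o["wrist_force"])
s,sd=ctrl.camera("side");np.savez("s3.npz",p=s,d=sd);c=proj("side",p-[0,0,.03])[0].astype(int);print(c)
for q in ctrl.outline_of("side","waisted_mid"): print(q["score"],q["position"],q["region"].sum())
B=s[max(c[1]-90,0):c[1]+150,max(c[0]-120,0):c[0]+120];cv2.imwrite("pics/lift.png",cv2.resize(B,None,fx=2.4,fy=2.4)[:,:,::-1])
E
```

```text
[ 0.51585659 -0.34040372  0.32260362] [-0.78  0.21  1.38  0.    1.54 -0.97] 0.08152873417539841 58.94360661506653 [ 0.24588139  0.26561691 -1.14112007]
[375 251]
0.97 [374.4, 260.8] 526
0.92 [311.4, 358.7] 521
```

View pics/lift.png

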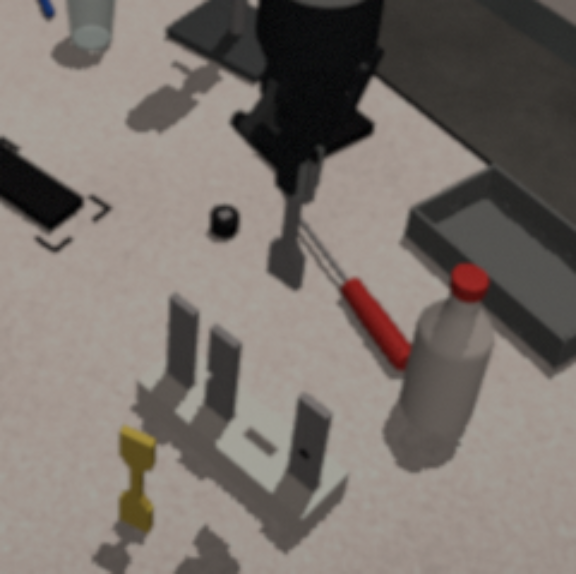

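The grey waisted bar is held upright at crop (293,230). Its slot at (260,440) is empty, and the other three bars are still standing. Next I carry it to a point before the camera, tilting on the way.

```bash
python3 - <<'E'
from h import *
Rv,V=view();print(Rv.as_matrix().round(3))
p,R=rows([.568,.065,.28],Rv,15)
E
```

```text
[[-0.198  0.74   0.643]
 [ 0.966  0.259  0.   ]
 [-0.166  0.621 -0.766]]
[25.9, 8.6, 2.7] [-2.6, -0.6, -0.2]
[25.8, 8.7, 2.8] [-2.6, -0.6, -0.3]
[25.8, 8.6, 3.0] [-2.6, -0.6, -0.2]
[25.9, 8.5, 3.0] [-2.6, -0.6, -0.3]
[25.8, 8.6, 3.2] [-2.5, -0.6, -0.2]
[25.8, 8.5, 3.3] [-2.6, -0.5, -0.2]
[25.9, 8.5, 3.4] [-2.6, -0.6, -0.3]
[25.8, 8.4, 3.6] [-2.6, -0.6, -0.2]
[25.8, 8.3, 3.7] [-2.6, -0.6, -0.3]
[25.9, 8.4, 3.7] [-2.6, -0.6, -0.2]
[25.8, 8.2, 3.9] [-2.6, -0.6, -0.2]
[25.9, 8.1, 4.0] [-2.6, -0.6, -0.3]
[25.8, 8.1, 4.1] [-2.5, -0.6, -0.2]
[25.9, 8.1, 4.1] [-2.6, -0.6, -0.3]
[25.8, 7.9, 4.3] [-2.6, -0.6, -0.2]
end [0.568 0.065 0.28 ]
```

```bash
sed -i 's/"zy"/"ZY"/' h.py; python3 - <<'E'
from h import *
Rv,V=view();print(Rv.as_matrix().round(3))
p,R=rows([.568,.065,.28],Rv,15)
E
```

```text
[[-0.259  0.74   0.621]
 [ 0.966  0.198  0.166]
 [ 0.     0.643 -0.766]]
[25.9, 8.6, 2.7] [-2.7, 0.1, -0.2]
[25.8, 8.6, 3.2] [-2.6, 0.1, -0.3]
[25.7, 8.6, 3.6] [-2.7, 0.1, -0.2]
[25.8, 8.5, 4.0] [-2.6, 0.1, -0.3]
[25.7, 8.5, 4.5] [-2.7, 0.1, -0.2]
[25.6, 8.3, 4.9] [-2.6, 0.1, -0.2]
[25.6, 8.1, 5.3] [-2.7, 0.1, -0.3]
[25.6, 8.0, 5.7] [-2.6, 0.1, -0.2]
[25.5, 7.9, 6.2] [-2.7, 0.1, -0.2]
[25.5, 7.6, 6.5] [-2.7, 0.1, -0.3]
[25.4, 7.5, 7.0] [-2.6, 0.1, -0.2]
[25.4, 7.2, 7.4] [-2.7, 0.1, -0.3]
[25.3, 7.0, 7.7] [-2.6, 0.1, -0.2]
[25.3, 6.7, 8.0] [-2.7, 0.1, -0.2]
[25.3, 6.5, 8.5] [-2.6, 0.1, -0.3]
end [0.568 0.065 0.28 ]
```

apply_moves:
  moves:
    - {"jaw": 0, "offset": [26, 8.5, 2.5], "rot": [-2.7, 0.1, -0.2]}
    - {"jaw": 0, "offset": [26, 8.5, 3], "rot": [-2.6, 0.1, -0.3]}
    - {"jaw": 0, "offset": [26, 8.5, 3.5], "rot": [-2.7, 0.1, -0.2]}
    - {"jaw": 0, "offset": [26, 8.5, 4], "rot": [-2.6, 0.1, -0.3]}
    - {"jaw": 0, "offset": [25.5, 8.5, 4.5], "rot": [-2.7, 0.1, -0.2]}

```text
time_s: 13.65
eef_pos: [0.5315, -0.2029, 0.304]
eef_rot: [0.069, 0.623, 0.774, 0.093]
wrist_force: [-1.0, -0.2, -0.7]
opening: 0.085
grasp_force: 58.9
```

apply_moves:
  moves:
    - {"jaw": 0, "offset": [25.5, 8.5, 5], "rot": [-2.7, 0.1, -0.2]}
    - {"jaw": 0, "offset": [25.5, 8, 5.5], "rot": [-2.6, 0.1, -0.3]}
    - {"jaw": 0, "offset": [25.5, 8, 5.5], "rot": [-2.7, 0.1, -0.2]}
    - {"jaw": 0, "offset": [25.5, 8, 6], "rot": [-2.6, 0.1, -0.3]}
    - {"jaw": 0, "offset": [25.5, 7.5, 6.5], "rot": [-2.7, 0.1, -0.2]}

```text
time_s: 14.28
eef_pos: [0.5487, -0.0681, 0.2907]
eef_rot: [0.139, 0.602, 0.765, 0.184]
wrist_force: [0.3, -0.8, -1.3]
opening: 0.078
grasp_force: 58.9
```

apply_moves:
  moves:
    - {"jaw": 0, "offset": [25.5, 7.5, 7], "rot": [-2.7, 0.1, -0.2]}
    - {"jaw": 0, "offset": [25.5, 7, 7.5], "rot": [-2.6, 0.1, -0.3]}
    - {"jaw": 0, "offset": [25.5, 7, 7.5], "rot": [-2.7, 0.1, -0.2]}
    - {"jaw": 0, "offset": [25.5, 6.5, 8], "rot": [-2.6, 0.1, -0.3]}
    - {"jaw": 0, "offset": [25.5, 6.5, 8.5], "rot": [-2.7, 0.1, -0.2]}

```text
time_s: 14.9
eef_pos: [0.5653, 0.0676, 0.277]
eef_rot: [0.206, 0.573, 0.745, 0.272]
wrist_force: [0.1, 1.0, -1.0]
opening: 0.081
grasp_force: 58.9
```

```bash
python3 - <<'E'
from h import *
p,R,o=cur();print(p,R.as_matrix().round(3),o["q"].round(2),o["wrist_force"],o["opening"],o["time_s"])
Rv,V=view();VP=np.array([.6465,.0866,.12])
rows(VP+.033*V[:,2],Rv,10)
E
```

```text
[0.56531954 0.0676053  0.27696632] [[-0.259  0.742  0.618]
 [ 0.966  0.196  0.169]
 [ 0.004  0.641 -0.767]] [-0.29 -0.3   2.12  0.51  0.77 -0.82] [ 0.06679443  1.01895222 -0.96073481] 0.08056490808041192 14.9
[-0.3, -3.7, 14.1] [-0.0, -0.0, -0.0]
[-0.3, -3.6, 14.1] [-0.0, -0.0, -0.0]
[-0.4, -3.7, 14.1] [-0.0, -0.1, -0.1]
[-0.3, -3.7, 14.1] [-0.1, 0.0, 0.0]
[-0.2, -3.7, 14.0] [0.0, 0.0, 0.0]
[-0.3, -3.7, 14.1] [0.0, -0.0, -0.0]
[-0.3, -3.7, 14.1] [0.0, -0.0, -0.0]
[-0.3, -3.7, 14.1] [-0.0, -0.0, -0.0]
[-0.3, -3.7, 14.1] [-0.0, -0.1, -0.1]
[-0.3, -3.7, 14.0] [-0.0, 0.0, 0.0]
end [0.626  0.0811 0.1453]
```

apply_moves:
  moves:
    - {"jaw": 0, "offset": [-0.3, -3.7, 17], "rot": [0, 0, 0]}
    - {"jaw": 0, "offset": [-0.3, -3.7, 20], "rot": [0, 0, 0]}
    - {"jaw": 0, "offset": [-0.3, -3.7, 20], "rot": [0, 0, 0]}
    - {"jaw": 0, "offset": [-0.3, -3.7, 20], "rot": [0, 0, 0]}
    - {"jaw": 0, "offset": [-0.3, -3.7, 17], "rot": [0, 0, 0]}

```text
time_s: 15.52
eef_pos: [0.6101, 0.0777, 0.1922]
eef_rot: [0.205, 0.573, 0.746, 0.271]
wrist_force: [0.5, -0.2, -1.2]
opening: 0.084
grasp_force: 58.9
```

apply_moves:
  moves:
    - {"jaw": 0, "offset": [-0.3, -3.7, 14], "rot": [0, -0.1, -0.1]}
    - {"jaw": 0, "offset": [-0.3, -3.7, 12], "rot": [0, 0, 0]}
    - {"jaw": 0, "offset": [-0.3, -3.7, 10], "rot": [0, 0, 0]}
    - {"jaw": 0, "offset": [-0.3, -3.7, 7], "rot": [0, 0, 0]}
    - {"jaw": 0, "offset": [-0.3, -3.7, 4], "rot": [0, 0, 0]}

```text
time_s: 16.15
eef_pos: [0.6269, 0.08, 0.1464]
eef_rot: [0.207, 0.572, 0.746, 0.271]
wrist_force: [0.4, -0.4, -0.8]
opening: 0.082
grasp_force: 58.9
```

```bash
python3 - <<'E'
from h import *
Rv,V=view();VP=np.array([.6465,.0866,.12])
out=[]
for n in("top","side"):
    pic,d=ctrl.camera(n)
    if n=="top":print(proj(n,VP))
    print(n,"pred",proj(n,[VP,VP+.06*V[:,2],VP-.06*V[:,2]]).round(1).tolist())
    for q in ctrl.outline_of(n,"waisted_mid"):
        m=q["region"];print(q["score"],q["position"],m.sum())
        if abs(np.array(q["position"])-proj(n,VP)[0]).max()<40:
            c=cloud(n,m,d);c=c[np.linalg.norm(c-VP,axis=1)<.08];l=(c-VP)@V*1000
            np.save(n+"m.npy",m);print("view-frame pts",len(c),l.min(0).round(1),l.max(0).round(1),np.median(l,0).round(1))
    u=proj(n,VP)[0].astype(int);out.append(cv2.resize(pic[max(u[1]-60,0):u[1]+60,u[0]-60:u[0]+60],(400,400)))
p,R,o=cur();print(p,R.as_matrix().round(3),o["q"].round(2),o["opening"],o["time_s"])
print("tcp in view frame",(p-VP)@V*1000)
cv2.imwrite("pics/hold.png",np.hstack(out)[:,:,::-1])
E
```

```text
[[280.0835609  181.39410014]]
top pred [[280.1, 181.4], [282.1, 195.7], [278.2, 168.3]]
0.52 [279.6, 175.4] 144
view-frame pts 140 [ -3.1 -13.2 -60.6] [ 7.  14.7 19.2] [  4.    0.3 -30.1]
0.44 [440.3, 284.0] 152
side pred [[303.6, 177.6], [293.0, 169.7], [313.4, 184.9]]
0.56 [313.1, 361.6] 503
[0.62700173 0.07996981 0.14709646] [[-0.259  0.741  0.62 ]
 [ 0.966  0.198  0.166]
 [ 0.001  0.642 -0.767]] [-0.21  0.08  2.08  0.75  0.45 -1.07] 0.08093892531641754 16.35
tcp in view frame [ 1.67512822 -1.35774554 33.9663168 ]
```

View pics/hold.png

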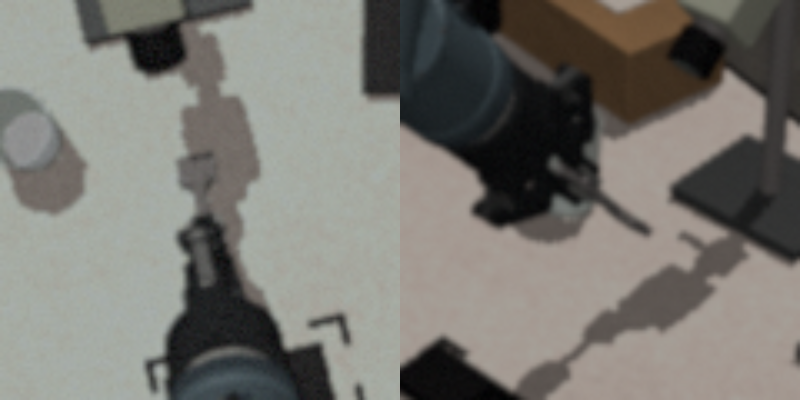

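The bar hangs before the lens with its foot towards the camera, at (195,170) in the top crop and (640,230) in the side crop, and its waist is clear of the fingers. A quick check of its tilt and roll comes next.

```bash
python3 - <<'E'
from h import *
Rv,V=view();VP=np.array([.6465,.0866,.12]);m=np.load("topm.npy");L=[]
for i in range(4):
    _,d=ctrl.camera("top");c=cloud("top",m,d);l=(c-VP)@V*1000;L.append(l[np.abs(l[:,0])<9])
l=np.vstack(L);l=l[(l[:,2]<12)]
A=np.c_[l[:,1:],np.ones(len(l))];k=np.linalg.lstsq(A,l[:,0],rcond=None)[0]
r=l[:,0]-A@k;g=abs(r)<2.0;k=np.linalg.lstsq(A[g],l[g,0],rcond=None)[0]
print("slopes deg",np.degrees(np.arctan(k[:2])).round(2),"face x at mid",k[2].round(2),g.mean())
hd=l[l[:,2]<-32];w=l[(l[:,2]>-24)];print("head y",np.percentile(hd[:,1],[1,50,99]),hd[:,1].mean(),"waist y",w[:,1].mean(),len(w),"z min",np.percentile(l[:,2],[0,1,3]))
o=ctrl.get_obs();print(o["dq"].round(4),o["grasp_force"],((o["eef_pos"]-VP)@V*1000).round(1))
for n in("rack","beaker_mid"):
    for q in ctrl.outline_of("top",n)[:1]:print(n,q["position"],q["score"])
E
```

```text
slopes deg [1.4 0. ] face x at mid 4.74 0.8168224299065421
head y [-13.38694572   0.36378651  14.16645926] 0.38320822385486825 waist y 0.007751081749197863 192 z min [-59.34378667 -57.28094441 -55.44912591]
[ 0.001   0.0022  0.0005  0.0012  0.0008 -0.002 ] 58.88800799846649 [ 2.  -1.4 34.1]
rack [436.8, 240.7] 0.68
beaker_mid [221.4, 161.0] 0.63
```

```bash
python3 -c "
from bench import ctrl
print(ctrl.hand_in())"
```

```text
the job is handed in; nothing more can be done
None
```

I handed the job in with the plate lying inside the four corner marks, about 4 mm off centre. The steel waisted bar is held still before the lens, measured within about 1 mm and 1.5° of the pose asked. The other three bars were still standing after the lift and the beaker still in place; I saw no sign the stand was bumped, and the result is not shown to me.

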